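# Open the shower cabinet's double door

## Task

Swing the steel hook on the cabinet's top well clear of the stud of the left door. Then open the left door wide, which carries the strip that overlaps the right one, and after that the right door wide too, and leave both standing open at 60 degrees or more.

Things in the scene. Friction and masses are not known exactly. Their poses are not given: they have to be found in the camera images.
- cabinet: White cabinet 300 wide (y), 160 deep (x), 220 mm tall, fixed. Origin: centre of its underside, on the ledge; doors face -x, +y is the left door's side, z up. Positions below are in this frame, mm. Door hinges: upright axes at x -88, y 150 (left) and y -150 (right); doors meet at y 0, z 23 to 217, fronts at x -96. On its flat top, behind the right door (x over 5), lie a suction hook and a brush.
- hook (a joint): Flat steel swing hook on the top (z 224 to 230), upright axis at x -45, y 100. At 0 rad its end holds a stud (10 mm diameter, x -88, y 100, top z 236) on the left door. Grows, clockwise from above, as it swings to the cabinet's left (+y) side, to 1.7; frees the stud from about 0.5. Light friction, 1 N at its peg; it stays where left. Starts at 0 to 0.1 rad.
- hook_peg (a point): Point on the hook's round upright finger peg, 12 mm in diameter, z 230 to 268; the point is on its axis, 9 mm below its top. At 0 rad it is at x -90, y 120, z 259, which is 49 mm from the hook's axis.
- left_leaf (a joint): Angle of the left door, the hooked one. 0 rad shut; grows as it opens towards the robot, clockwise from above, to 1.75. A full-height aluminium strip on its free edge (y -18 to 16, x -102 to -96) lies over the right door's edge, so the right door cannot open first. Light friction, about 1 N at the handle; it stays where left.
- left_handle (a point): Grip point on the left door's upright steel bar handle: on the bar's axis, 20 mm below its top. Bar 12 x 12 mm, z 130 to 220, sides square to the door, 30 mm of free space between bar and door. 8 mm stems at z 140 and 185 run back to the door. Door shut: x -133, y 45, z 200.
- right_leaf (a joint): Angle of the right door, the overlapped one. 0 rad shut; grows as it opens towards the robot, counterclockwise from above, to 1.75. Same friction; it stays where left.
- right_handle (a point): Grip point on the right door's handle, a bar like the left one's: on the bar's axis, 20 mm below its top. Door shut: x -133, y -45, z 200.

How it is judged (in metres and radians):
On the way, in this order (a step that is already met when the one before it is completed fails the run):
1. the hook is swung clear of the left door's stud (0.6 rad or more) while both doors are shut (under 0.1 rad) (value of joint hook above 0.6 rad and value of joint each of left_leaf, right_leaf below 0.1 rad), for 0.2 s.
2. the left door stands open by 60 degrees (1.05 rad) or more while the right door is still shut (under 0.1 rad) (value of joint left_leaf above 1.05 rad and value of joint right_leaf below 0.1 rad), for 0.2 s.
At the end, for the whole second after the job is handed in: Both doors stand open by 60 degrees (1.05 rad) or more and at rest (under 0.05 rad/s), with the hook at 0.6 rad or more (value of joint hook above 0.6 rad and value of joint each of left_leaf, right_leaf above 1.05 rad and velocity of joint left_leaf between -0.05 and 0.05 rad/s and velocity of joint right_leaf between -0.05 and 0.05 rad/s); the robot touches nothing.
It also fails if it takes over 61 s, if anything falls off the work surface, if the arm or the gripper's body presses on something with over 40 N, if the wrist force passes 120 N, or if a joint passes its speed limit or range.

## Robot

A 6-joint arm with a two-finger parallel gripper is mounted at the origin on the work surface. World frame = base frame: x ahead of the robot, y to its left, z up, the work surface at z = 0. Lengths are in mm, angles in rad, forces in N, time in s.
With the tool pointing down it reaches from about 350 to 800 mm from the base axis. Payload 7.3 kg.
Tool frame: the origin (TCP) lies midway between the tips of the shut fingers; the grasp point (between the pads) lies behind it (ctrl.grip_point_offset is the z of the grasp point in the tool frame, in mm); z points along the fingers, y is the line along which they close (so a half turn about z gives the same grasp; the last joint's range is limited). The gripper opens to 85 mm and grips with 20 to 120 N. Pads are 22 mm wide; open, the fingers measure 114 mm over their backs; the gripper's body (76 mm by 85 mm) begins 54 mm behind the grasp point. The pads swing forward as they close: fully open they stand 13 mm farther back than shut.
Start: joints at [1.191, 0.342, 1.524, -0, 1.275, -0.146], TCP at [121.613, 510.739, 231.322] pointing down, gripper open.
Joint ranges: [-2.53, 2.53], [-0.77, 2.02], [0.04, 2.7], [-1, 4.14], [0.28, 2.66], [-3.11, 3.11]. Speed limits (rad/s): [2.57, 2.57, 3.14, 3.14, 3.14, 3.14].

## Interface

Orientations are given as a rotation vector (axis times angle).
In Python, from rig import ctrl, viewer gives the robot as it stands.
- The arm moves only by the tool arm_command, never from a script. Its argument "moves" is a list of rows, each a list of 4 numbers: the shift along the tool's x, y, z in mm, then the turn about the tool's z in rad. In form: [[dx, dy, dz, twist], ...]. A call has 1 to 8 rows; each row is the pose to reach, as a shift and turn from the pose commanded when the call began, along the tool's axes at that moment; what a row does not reach only later rows make up. A row lasts 1/8 s, in which the tool goes at most 62.5 mm and 10.7 degrees, less where a joint would pass 70% of its speed; a pose out of reach is approached as far as the arm can. A call with a gripper value outside its range is refused whole. "fingers" is the closure, from 0 (fully open) to 1 (shut), set as the call begins (left out, the last holds). The fingers move at their own pace and stop on an object; "grip_force" is the grip in N (left out, the last holds). Time passes only in rows, so rows that repeat a pose let the fingers close. It gives the time, the measured TCP pose, the force, the opening and the grip force at its end, in the units of the state.
- ctrl.get_state(): the state, without advancing time (a new reading comes with each control period).
- viewer.capture(name): name is "scene" or "top"; returns a dict with "color" (480x640x3 uint8, red, green, blue), "depth" (480x640 float32, mm along the optical axis (not along the pixel's ray), 0 where there is no reading), "camera_matrix" (3x3 intrinsics, pixels), "view" (4x4, takes a point from world to camera coordinates). Camera axes: x right, y down, z forward; pixel columns grow to the right and rows downward; lengths in mm; the calibration is good to about 2 mm. A picture is of the moment at which its call begins.
- ctrl.sign_off(): hands the job in; it is judged then, once.
The state is a dict: "time": time; "q": joint angles; "qd": joint speeds; "effort": joint torques, N m; "position": TCP position; "ee_rot": TCP orientation; "contact_force": force on the tool from outside, world axes, zero at the start; "wrist_torque": the same for the moment, N m; "gripper_width": finger opening in mm; "grip_force": force on a finger pad.
Only numpy, scipy, OpenCV 4.12 (cv2) and the standard library are available. Lean on these libraries where they do the work, as an engineer would, in place of code of your own. Each camera call takes 0.05 s, during which the arm holds its last target. There are 200 camera calls.

## Working session

There is one attempt and no reset: what is moved stays moved. The work goes in short steps, Python scripts to look and compute and a tool call to move; the robot and the scene stay as the last step left them, time stands still between calls to the robot, and variables do not carry over. Pictures are saved under pics/ and viewed, at most 10 in all, crops included, and the job is handed in when it is done.

Besides the shell and the picture viewer there is one more tool, called after ">>>" as name(argument=value, ...), one argument or row to a line, values as JSON. arm_command: Moves the arm, as the interface text tells. Its arguments: {"type":"object","properties":{"moves":{"type":"array"},"fingers":{"type":"number"},"grip_force":{"type":"number"}},"required":["moves"]}

```bash
mkdir -p pics
cat > h.py <<'E'
import numpy as np, cv2
from rig import ctrl, viewer
def snap(n):
    c=viewer.capture(n); return c
def pt(c,u,v,r=1):
    d=c["depth"][v-r:v+r+1,u-r:u+r+1]; d=np.median(d[d>0])
    p=d*np.linalg.inv(c["camera_matrix"])@[u,v,1]
    return (np.linalg.inv(c["view"])@np.r_[p,1])[:3]
E
python3 - <<'E'
from h import *
for n in("scene","top"):
    c=snap(n); cv2.imwrite(f"pics/{n}0.png",c["color"][:,:,::-1]); np.savez(f"{n}0.npz",**c)
    print(n,np.linalg.inv(c["view"])[:3].round(2).tolist())
s=ctrl.get_state(); print(s, ctrl.grip_point_offset)
E
```

```text
scene [[0.9, 0.42, -0.14, 740.13], [0.44, -0.85, 0.28, -206.23], [-0.01, -0.31, -0.95, 964.83]]
top [[0.01, -1.0, 0.07, 573.86], [-1.0, -0.01, 0.0, 16.55], [-0.0, -0.07, -1.0, 860.66]]
{'time': 0.1, 'q': array([ 1.19103705e+00,  3.42629753e-01,  1.52494572e+00,  1.76752538e-05,
        1.27543193e+00, -1.45990736e-01]), 'qd': array([ 0.00139073, -0.00128447, -0.00297636,  0.00105019, -0.00121376,
       -0.00141505]), 'effort': array([ 1.71027201e-03, -4.34442508e+01, -2.46495974e+01, -2.33010196e-04,
        4.64083845e-03, -2.12044159e-05]), 'position': array([121.44059593, 510.37309815, 230.69910472]), 'ee_rot': array([-3.66330398e-01, -3.11977395e+00,  2.13878262e-03]), 'contact_force': array([ 0.75618031, -0.10846172,  0.48508769]), 'wrist_torque': array([ 0.0170841 , -0.03174206, -0.00607352]), 'grip_force': 0.0, 'gripper_width': 85.24809157860253} -18.700000000000003
```

View pics/scene0.png

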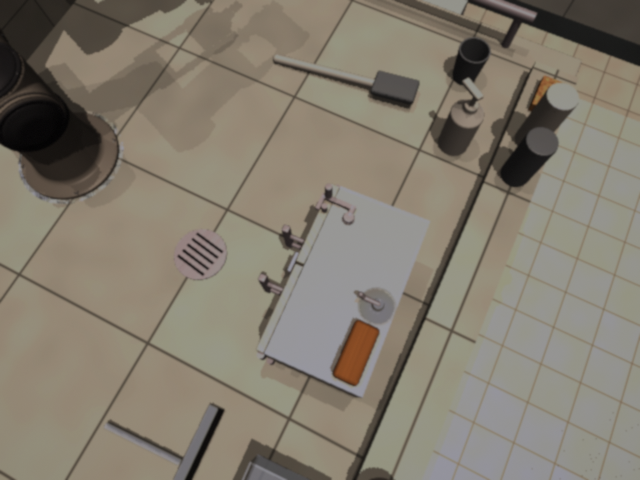

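View pics/top0.png

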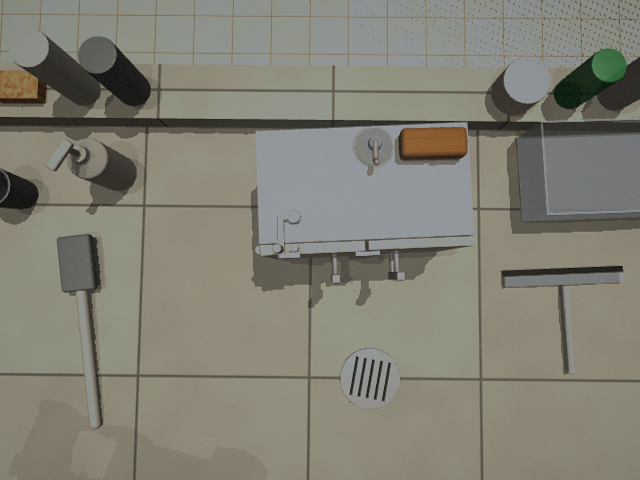

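Run:
```python
from h import *
c=dict(np.load("top0.npz"))
d=c["depth"]; v,u=np.mgrid[:480,:640]
P=np.stack([u*d,v*d,d],-1)@np.linalg.inv(c["camera_matrix"]).T
T=np.linalg.inv(c["view"]); W=P@T[:3,:3].T+T[:3,3]
for q in[(330,190),(290,170),(440,210),(240,160),(100,320),(350,330)]: print(q,W[q[1],q[0]].round(1))
z=np.median(W[170:215,320:450,2]); m=(abs(W[...,2]-z)<6)&(d>0); 
m=m.astype(np.uint8); n,l=cv2.connectedComponents(m); m=l==l[190,330]
r=cv2.minAreaRect(W[m][:,:2].astype(np.float32)); print(z,r,cv2.boxPoints(r))
for n,k in(("handles",(235,200,200,120)),):
    x,y,w,h=k; cv2.imwrite("pics/crop1.png",cv2.resize(c["color"][y:y+h,x:x+w,::-1],None,fx=4,fy=4,interpolation=cv2.INTER_CUBIC))
# tall things
for nm,(u0,u1,v0,v1) in dict(peg=(255,305,205,262),lh=(325,345,245,290),rh=(385,408,245,290)).items():
    w=W[v0:v1,u0:u1]; zz=w[...,2]; print(nm)
    for lo,hi in((-45,-1),(8,20),(20,60)):
        s=(zz>z+lo)&(zz<z+hi)
        if s.any(): print(lo,s.sum(),w[s].mean(0).round(1),w[s].min(0).round(1),w[s].max(0).round(1))
```

```text
(330, 190) [686.2   8.8 219.5]
(290, 170) [714.3  65.6 218.5]
(440, 210) [ 659.2 -144.7  222.2]
(240, 160) [7.803e+02 1.773e+02 3.000e-01]
(100, 320) [477.8 427.6   5.3]
(350, 330) [ 4.639e+02 -3.320e+01 -1.000e-01]
220.94814640968877 ((686.5568237304688, -39.24546813964844), (183.26539611816406, 300.8149719238281), 3.0549721717834473) [[ 587.0386   106.0648 ]
 [ 603.0702  -194.3227 ]
 [ 786.0751  -184.55573]
 [ 770.04346  115.83176]]
peg
-45 623 [617.   79.5 216.6] [593.2  44.3 177.1] [664.6 115.3 219.9]
8 493 [624.2  67.2 231.6] [591.   50.4 229. ] [656.   80.2 240.3]
20 81 [601.1  76.6 265.6] [595.7  71.8 241.1] [606.7  83.5 270.9]
lh
-45 309 [593.1   1.  205.6] [556.1 -13.1 176.1] [609.2  15.1 219.9]
rh
-45 308 [591.2 -86.6 202.3] [ 560.9 -104.6  177. ] [610.1 -68.6 219.9]
```

View pics/crop1.png

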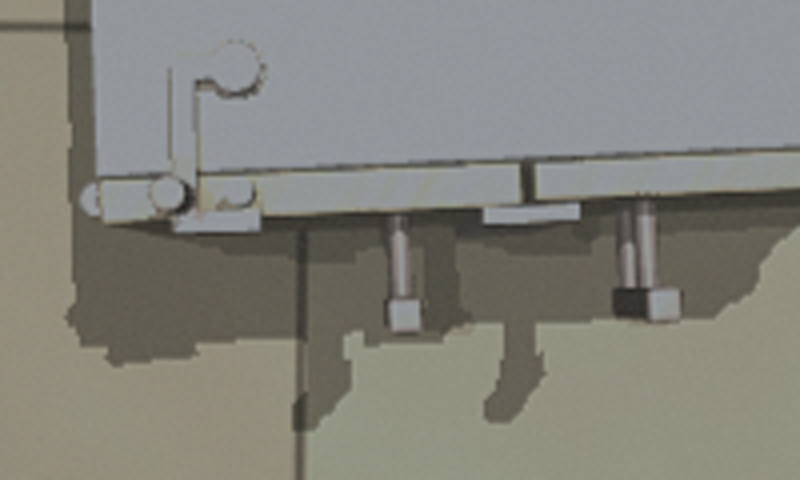

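```bash
cat >> h.py <<'E'
from scipy.spatial.transform import Rotation as R
O=np.array([697.5,-38.7,0]); YAW=0.0533
C=R.from_rotvec([0,0,YAW]).as_matrix()
def cur():
    s=ctrl.get_state(); M=R.from_rotvec(s["ee_rot"]).as_matrix()
    p=C.T@(s["position"]-O); y=C.T@M[:,1]
    return s,M,p,np.arctan2(-y[0],y[1])   # yaw (ccw) of tool y from cabinet y
def rows(targets):  # [x,y,z,yaw] cabinet frame TCP
    s,M,p,a=cur(); print("t",s["time"].round(2),"tcp",p.round(1),"yaw",a.round(3),"q",s["q"].round(2),"F",s["contact_force"].round(1),"w",round(s["gripper_width"],1))
    for t in targets:
        d=M.T@C@(np.array(t[:3])-p); tw=-(t[3]-a)
        print([*d.round(1).tolist(),round((tw+np.pi)%(2*np.pi)-np.pi,3)])
E
python3 -c "
from h import *
rows([[-545.8,579,330,0],[-90,122,330,0],[-90,122,242,0]])"
```

```text
Traceback (most recent call last):
  File "h.py", line 17, in rows
    s,M,p,a=cur(); print("t",s["time"].round(2),"tcp",p.round(1),"yaw",a.round(3),"q",s["q"].round(2),"F",s["contact_force"].round(1),"w",round(s["gripper_width"],1))
                             ^^^^^^^^^^^^^^^
AttributeError: 'float' object has no attribute 'round'
```

```bash
sed -i 's/s\["time"\].round(2)/round(s["time"],2)/' h.py
python3 -c "
from h import *
rows([[-545.8,579,330,0],[-90,122,330,0],[-90,122,242,0]])"
```

```text
t 0.1 tcp [-546.   579.   230.7] yaw -0.287 q [ 1.19  0.34  1.52  0.    1.28 -0.15] F [ 0.8 -0.1  0.5] w 85.2
[-0.2, -0.1, -99.3, np.float64(-0.287)]
[-566.7, -309.3, -99.0, np.float64(-0.287)]
[-566.7, -309.2, -11.0, np.float64(-0.287)]
```

>>> arm_command(
  moves=[
    [0,0,-60,-0.1],
    [-40,-20,-99,-0.287],
    [-90,-50,-99,-0.287],
    [-140,-77,-99,-0.287],
    [-190,-104,-99,-0.287],
    [-240,-131,-99,-0.287],
    [-290,-158,-99,-0.287],
    [-340,-185,-99,-0.287],
  ],
  fingers=0.5,
)

```text
time: 1.1
position: [410.5, 250.5, 330.1]
ee_rot: [0.084, -3.14, -0.0]
contact_force: [0.3, 1.2, 0.1]
gripper_width: 42.7
grip_force: 0.0
```

```bash
python3 -c "
from h import *
rows([[-90,122,330,0],[-90,122,242,0]])"
```

```text
t 1.1 tcp [-271.2  304.1  330.1] yaw -0.0 q [ 0.39  0.2   1.45  0.    1.49 -1.24] F [0.3 1.2 0.1] w 42.7
[-181.2, -182.1, 0.0, np.float64(-0.0)]
[-181.2, -182.1, 88.0, np.float64(-0.0)]
```

>>> arm_command(
  moves=[
    [-45,-45,0,0],
    [-90,-90,0,0],
    [-135,-135,0,0],
    [-181,-182,0,0],
    [-181,-182,30,0],
    [-181,-182,60,0],
    [-181,-182,86,0],
    [-181,-182,86,0],
  ],
)

```text
time: 2.1
position: [598.7, 79.8, 241.9]
ee_rot: [0.083, -3.135, -0.0]
contact_force: [-0.3, -0.2, -0.0]
gripper_width: 42.8
grip_force: 0.0
```

```bash
python3 -c "
from h import *
s,M,p,a=cur()
T=[]
for h in np.linspace(0,1.3,8):
    x,y=-45,20; c,sn=np.cos(h),np.sin(h)
    T.append([-45+x*c+y*sn,100-x*sn+y*c+14,243,0])
rows(T)
c=snap('top'); cv2.imwrite('pics/b.png',cv2.resize(c['color'][150:300,200:400,::-1],None,fx=4,fy=4))"
```

```text
t 2.1 tcp [-92.4 123.6 241.9] yaw -0.0 q [ 0.01  0.49  1.27  0.    1.39 -1.62] F [-0.3 -0.2 -0. ] w 42.8
[-2.4, 10.4, -1.2, np.float64(-0.0)]
[-6.8, 18.4, -1.2, np.float64(-0.0)]
[-12.7, 25.4, -1.2, np.float64(-0.0)]
[-19.7, 31.2, -1.2, np.float64(-0.0)]
[-27.7, 35.6, -1.3, np.float64(-0.0)]
[-36.4, 38.4, -1.3, np.float64(-0.0)]
[-45.5, 39.6, -1.4, np.float64(-0.0)]
[-54.6, 39.1, -1.4, np.float64(-0.0)]
```

View pics/b.png

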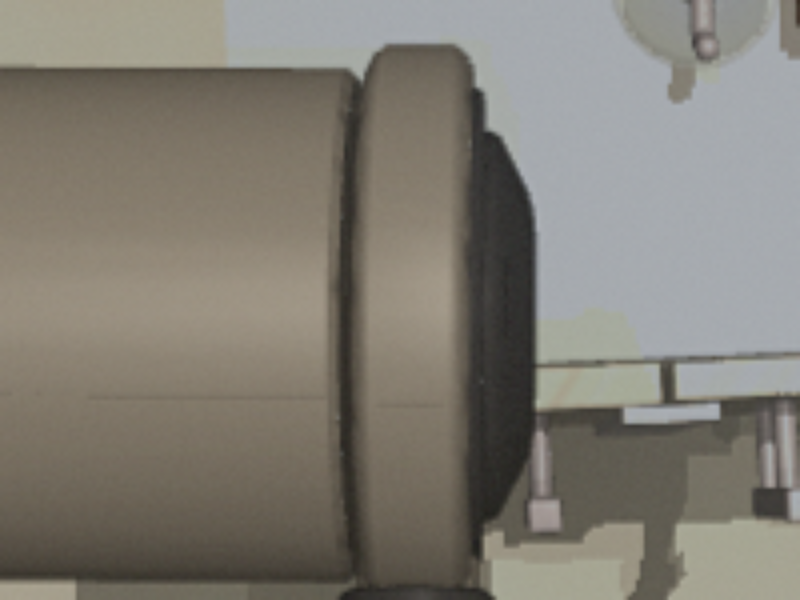

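>>> arm_command(
  moves=[
    [-2,10,-1,0],
    [-7,18,-1,0],
    [-13,25,-1,0],
    [-20,31,-1,0],
    [-28,36,-1,0],
    [-36,40,-1,0],
    [-46,41,-1,0],
    [-50,41,-1,0],
  ],
)

```text
time: 3.15
position: [648.3, 123.3, 245.1]
ee_rot: [0.083, -3.14, 0.0]
contact_force: [-1.6, -2.4, 1.5]
gripper_width: 42.9
grip_force: 1.4
```

>>> arm_command(
  moves=[
    [0,0,0,0],
    [0,4,-30,0],
    [0,4,-75,0],
    [45,-30,-90,0],
    [90,-80,-90,0],
    [135,-140,-90,0],
    [180,-140,-90,0],
    [180,-140,-90,0],
  ],
  fingers=0.3,
)

```text
time: 4.15
position: [472.1, -26.4, 335.8]
ee_rot: [0.08, -3.14, -0.001]
contact_force: [1.5, -1.1, 0.8]
gripper_width: 59.9
grip_force: 0.0
```

```bash
python3 -c "
from h import *
rows([[-133,45,240,0],[-133,45,181,0]])
c=snap('top'); cv2.imwrite('pics/c.png',cv2.resize(c['color'][150:300,200:400,::-1],None,fx=4,fy=4))
c=snap('scene'); cv2.imwrite('pics/d.png',cv2.resize(c['color'][150:390,200:450,::-1],None,fx=2,fy=2))"
```

```text
t 4.15 tcp [-224.4   24.3  335.8] yaw -0.003 q [-0.22  0.18  1.46  0.    1.5  -1.84] F [ 1.5 -1.1  0.8] w 59.9
[-91.4, 20.9, 95.8, np.float64(-0.003)]
[-91.4, 20.8, 154.8, np.float64(-0.003)]
```

View pics/d.png

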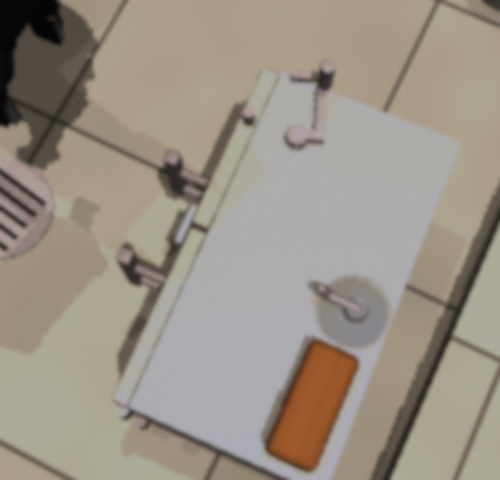

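>>> arm_command(
  moves=[
    [-45,10,20,0],
    [-91,21,50,0],
    [-91,21,85,0],
    [-91,21,110,0],
    [-91,21,135,0],
    [-91,21,155,0],
    [-91,21,155,0],
  ],
)

```text
time: 5.12
position: [565.3, 0.9, 178.4]
ee_rot: [0.085, -3.137, -0.002]
contact_force: [-0.2, 0.9, -0.3]
gripper_width: 59.9
grip_force: 0.0
```

>>> arm_command(
  moves=[
    [0,0,0,0],
    [0,0,0,0],
    [0,0,0,0],
    [0,0,0,0],
    [0,0,0,0],
    [0,0,0,0],
  ],
  fingers=1,
  grip_force=25,
)

```text
time: 5.88
position: [565.6, -0.7, 181.2]
ee_rot: [-0.083, 3.139, -0.002]
contact_force: [-1.5, -4.9, 5.7]
gripper_width: 11.4
grip_force: 27.9
```

```bash
cat >> h.py <<'E'
def arc(side,a0,a1,n):  # rows that swing the handle from its present tool pose through angle a1-a0
    s,M,p,a=cur(); hx=np.array([-88,150*side]); r=p[:2]-hx
    T=[]
    for t in np.linspace(0,a1-a0,n+1)[1:]:
        g=-side*t; c,sn=np.cos(g),np.sin(g)
        T.append([*(hx+[r[0]*c-r[1]*sn,r[0]*sn+r[1]*c]),p[2],a+g])
    print("door angle est", (-side*(np.arctan2(r[1],r[0])-np.arctan2(-105*side,-45))+np.pi)%(2*np.pi)-np.pi, "r",np.hypot(*r))
    rows(T)
E
python3 -c "
from h import *
arc(1,0,0.65,8)"
```

```text
door angle est -0.026811290486551176 r 113.05192845197594
t 5.88 tcp [-129.7   44.9  181.2] yaw -0.0 q [-0.14  0.46  1.49 -0.    1.19 -1.76] F [-1.5 -4.9  5.7] w 11.4
[8.4, 3.7, -0.0, np.float64(0.081)]
[16.5, 8.1, -0.0, np.float64(0.163)]
[24.1, 13.2, -0.1, np.float64(0.244)]
[31.4, 18.8, -0.1, np.float64(0.325)]
[38.1, 25.0, -0.1, np.float64(0.406)]
[44.4, 31.8, -0.1, np.float64(0.487)]
[50.0, 39.0, -0.1, np.float64(0.569)]
[55.1, 46.7, -0.1, np.float64(0.65)]
```

Grasped (opening 11.4 on the 12 mm bar). Opening the left door.

>>> arm_command(
  moves=[
    [8.4,3.7,0,0.08],
    [16.5,8.1,0,0.163],
    [24.1,13.2,0,0.244],
    [31.4,18.8,0,0.325],
    [38.1,25,0,0.406],
    [44.4,31.8,0,0.487],
    [50,39,0,0.569],
    [55,46.7,0,0.65],
  ],
)

```text
time: 6.88
position: [508.4, 43.9, 181.2]
ee_rot: [0.927, 2.999, 0.001]
contact_force: [1.4, -0.4, 5.2]
gripper_width: 11.7
grip_force: 27.8
```

```bash
python3 -c "
from h import *
arc(1,0.65,1.33,8)"
```

```text
door angle est 0.6287846591463153 r 112.26979143026252
t 6.88 tcp [-184.5   92.6  181.2] yaw -0.653 q [-0.06  0.36  1.64  0.    1.13 -1.04] F [ 1.4 -0.4  5.2] w 11.7
[8.7, 3.9, -0.0, np.float64(0.085)]
[17.0, 8.6, -0.0, np.float64(0.17)]
[24.9, 13.9, -0.0, np.float64(0.255)]
[32.4, 19.9, -0.0, np.float64(0.34)]
[39.3, 26.5, -0.0, np.float64(0.425)]
[45.6, 33.6, -0.0, np.float64(0.51)]
[51.2, 41.3, -0.0, np.float64(0.595)]
[56.3, 49.4, -0.0, np.float64(0.68)]
```

>>> arm_command(
  moves=[
    [8.7,3.9,0,0.085],
    [17,8.6,0,0.17],
    [24.9,13.9,0,0.255],
    [32.4,19.9,0,0.34],
    [39.3,26.5,0,0.425],
    [45.6,33.6,0,0.51],
    [51.2,41.3,0,0.595],
    [56.3,49.4,0,0.68],
  ],
)

```text
time: 7.88
position: [490.2, 116.7, 181.2]
ee_rot: [1.874, 2.518, 0.004]
contact_force: [4.9, -1.6, 2.7]
gripper_width: 11.3
grip_force: 27.7
```

>>> arm_command(
  moves=[
    [0,0,0,0],
    [0,0,0,0],
    [0,0,0,0],
    [0,0,0,0],
  ],
  fingers=0.65,
)

```text
time: 8.38
position: [488.8, 115.9, 180.2]
ee_rot: [-1.872, -2.523, 0.0]
contact_force: [0.1, 0.1, 0.3]
gripper_width: 29.8
grip_force: 0.0
```

>>> arm_command(
  moves=[
    [0,0,-10,0],
    [0,0,-30,0],
    [0,0,-60,0],
    [0,0,-100,0],
    [0,0,-120,0],
    [0,0,-120,0],
  ],
)

```text
time: 9.12
position: [489.6, 116.2, 302.3]
ee_rot: [1.87, 2.52, 0.005]
contact_force: [0.2, -0.3, -0.4]
gripper_width: 29.7
grip_force: 0.0
```

```bash
python3 -c "
from h import *
rows([[-205,50,320,-3.14],[-205,-45,320,-3.14],[-131,-45,240,-3.14],[-131,-45,181,-3.14]])
c=snap('top'); cv2.imwrite('pics/e.png',cv2.resize(c['color'][120:330,200:500,::-1],None,fx=2.5,fy=2.5))"
```

```text
t 9.12 tcp [-199.4  165.7  302.3] yaw -1.33 q [ 0.08  0.25  1.45  0.    1.43 -0.21] F [ 0.2 -0.3 -0.4] w 29.7
[-111.1, -33.0, -17.8, np.float64(1.81)]
[-203.3, -55.7, -17.8, np.float64(1.81)]
[-220.9, 15.9, 62.5, np.float64(1.81)]
[-220.9, 15.6, 121.5, np.float64(1.81)]
```

View pics/e.png

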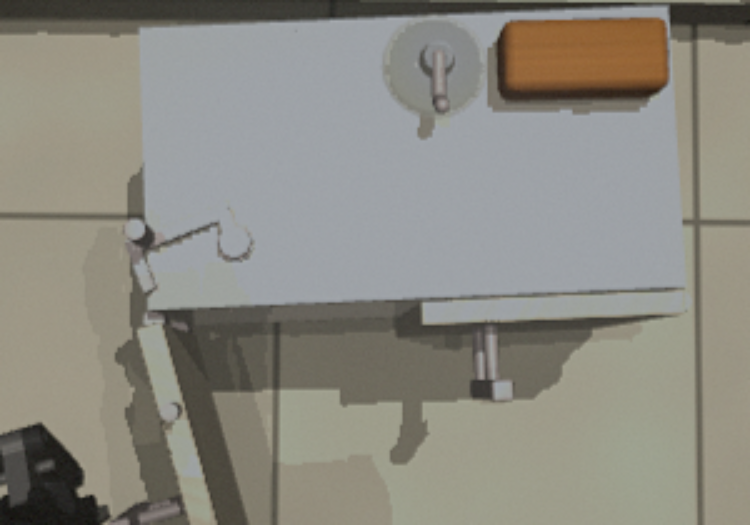

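>>> arm_command(
  moves=[
    [-28,-8,-18,0.18],
    [-56,-16,-18,0.36],
    [-84,-24,-18,0.54],
    [-111,-33,-18,0.72],
    [-140,-40,-18,0.9],
    [-170,-48,-18,1.08],
    [-203,-56,-18,1.26],
    [-203,-56,-18,1.44],
  ],
  fingers=0.3,
)

```text
time: 10.18
position: [493.6, -96.4, 316.5]
ee_rot: [-3.073, -0.648, 0.004]
contact_force: [0.0, 0.1, 0.3]
gripper_width: 59.2
grip_force: 0.0
```

>>> arm_command(
  moves=[
    [0,0,0,0.18],
    [0,0,0,0.37],
    [0,0,0,0.37],
    [0,0,0,0.37],
  ],
)

```text
time: 10.68
position: [493.9, -94.3, 317.6]
ee_rot: [-3.14, -0.092, 0.002]
contact_force: [-0.2, 0.2, -0.6]
gripper_width: 60.0
grip_force: 0.0
```

```bash
python3 -c "
from h import *
rows([[-131,-45,240,-3.14],[-131,-45,181,-3.14]])"
```

```text
t 10.68 tcp [-206.3  -44.7  317.6] yaw -3.136 q [-0.34  0.25  1.42  0.    1.48  1.17] F [-0.2  0.2 -0.6] w 60.0
[75.4, 0.7, 77.5, np.float64(0.004)]
[75.4, 0.8, 136.5, np.float64(0.004)]
```

>>> arm_command(
  moves=[
    [37,0,30,0],
    [75,0.5,50,0],
    [75,0.5,77,0],
    [75,0.5,100,0],
    [75,0.5,120,0],
    [75,0.5,137,0],
    [75,0.5,137,0],
  ],
)

```text
time: 11.55
position: [568.2, -90.5, 179.8]
ee_rot: [-3.139, -0.089, 0.005]
contact_force: [-1.0, 0.4, 1.0]
gripper_width: 60.1
grip_force: 0.0
```

>>> arm_command(
  moves=[
    [0,0,0,0],
    [0,0,0,0],
    [0,0,0,0],
    [0,0,0,0],
    [0,0,0,0],
    [0,0,0,0],
  ],
  fingers=1,
)

```text
time: 12.3
position: [569.3, -90.8, 182.1]
ee_rot: [3.14, 0.086, 0.002]
contact_force: [-0.1, 1.5, 5.9]
gripper_width: 11.8
grip_force: 27.0
```

```bash
python3 -c "
from h import *
arc(-1,0,0.65,8)"
```

```text
door angle est -0.017576406575020798 r 113.1807758894231
t 12.3 tcp [-130.7  -45.2  182.1] yaw -3.14 q [-0.29  0.48  1.45  0.    1.21  1.22] F [-0.1  1.5  5.9] w 11.8
[-8.4, 3.8, -0.0, np.float64(-0.081)]
[-16.4, 8.3, -0.0, np.float64(-0.163)]
[-24.0, 13.4, -0.0, np.float64(-0.244)]
[-31.3, 19.1, -0.0, np.float64(-0.325)]
[-38.0, 25.4, -0.0, np.float64(-0.406)]
[-44.2, 32.2, -0.0, np.float64(-0.487)]
[-49.8, 39.4, -0.1, np.float64(-0.569)]
[-54.8, 47.2, -0.1, np.float64(-0.65)]
```

>>> arm_command(
  moves=[
    [-8.4,3.8,0,-0.08],
    [-16.4,8.3,0,-0.163],
    [-24,13.4,0,-0.244],
    [-31.3,19.1,0,-0.325],
    [-38,25.4,0,-0.406],
    [-44.2,32.2,0,-0.487],
    [-49.8,39.4,0,-0.569],
    [-54.8,47.2,0,-0.65],
  ],
)

```text
time: 13.3
position: [517.5, -141.5, 182.1]
ee_rot: [2.946, 1.087, 0.003]
contact_force: [2.1, -0.7, 3.9]
gripper_width: 11.6
grip_force: 26.9
```

```bash
python3 -c "
from h import *
arc(-1,0.65,1.33,8)"
```

```text
door angle est 0.6356859171273621 r 112.64595993246076
t 13.3 tcp [-185.2  -93.   182.1] yaw -2.488 q [-0.41  0.41  1.57  0.    1.16  0.45] F [ 2.1 -0.7  3.9] w 11.6
[-8.7, 4.0, -0.0, np.float64(-0.085)]
[-17.0, 8.7, -0.0, np.float64(-0.17)]
[-24.9, 14.1, -0.0, np.float64(-0.255)]
[-32.4, 20.1, -0.0, np.float64(-0.34)]
[-39.2, 26.8, 0.0, np.float64(-0.425)]
[-45.5, 34.0, 0.0, np.float64(-0.51)]
[-51.2, 41.7, 0.0, np.float64(-0.595)]
[-56.2, 49.9, 0.0, np.float64(-0.68)]
```

>>> arm_command(
  moves=[
    [-8.7,4,0,-0.085],
    [-17,8.7,0,-0.17],
    [-24.9,14.1,0,-0.255],
    [-32.4,20.1,0,-0.34],
    [-39.2,26.8,0,-0.425],
    [-45.5,34,0,-0.51],
    [-51.2,41.7,0,-0.595],
    [-56.2,49.9,0,-0.68],
  ],
)

```text
time: 14.3
position: [507.3, -216.1, 182.1]
ee_rot: [2.414, 2.007, 0.002]
contact_force: [2.8, 1.1, 4.5]
gripper_width: 11.5
grip_force: 27.2
```

>>> arm_command(
  moves=[
    [0,0,0,0],
    [0,0,0,0],
    [0,0,0,0],
    [0,0,0,0],
  ],
  fingers=0.65,
)

```text
time: 14.8
position: [506.4, -215.0, 181.2]
ee_rot: [-2.418, -2.005, 0.0]
contact_force: [0.5, -0.1, -0.9]
gripper_width: 29.7
grip_force: 0.0
```

>>> arm_command(
  moves=[
    [0,0,-10,0],
    [0,0,-30,0],
    [0,0,-60,0],
    [0,0,-100,0],
    [0,0,-140,0],
    [0,0,-140,0],
    [0,0,-140,0],
  ],
)

```text
time: 15.68
position: [506.2, -215.1, 321.1]
ee_rot: [-2.418, -2.005, 0.0]
contact_force: [0.2, 0.5, 0.1]
gripper_width: 29.5
grip_force: 0.0
```

```bash
python3 -c "
from h import *
rows([])
c=snap('scene'); cv2.imwrite('pics/f.png',c['color'][:,:,::-1])"
```

```text
t 15.68 tcp [-200.4 -166.   321.1] yaw -1.81 q [-0.54  0.34  1.28  0.    1.52 -0.36] F [0.2 0.5 0.1] w 29.5
```

View pics/f.png

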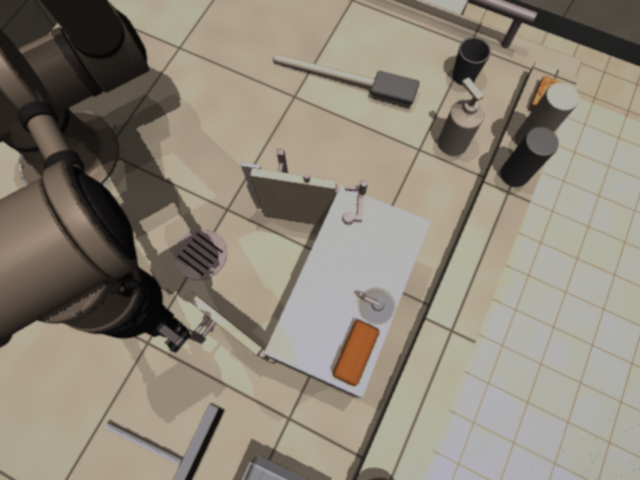

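The picture shows both doors wide open: the left from (335,185) to (250,170), the right from (268,352) to (198,303). The hook is swung clear, with its peg at (362,187), and the gripper is above the door handle and free of it.

```bash
python3 -c "
from rig import ctrl
print(ctrl.sign_off())"
```

```text
the job is handed in; nothing more can be done
None
```

The job is handed in at about 16 s of the 61 s: hook swung clear of the stud, left door and then right door opened to about 1.3 rad (75 degrees) each, by the arm's own readings, with the gripper clear of everything; sign-off returned no verdict.

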